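# Lay the tube rack down by the gel tank

### The arm

A 6-joint arm with a two-finger parallel gripper is mounted at the origin on the work surface. World frame = base frame: x ahead of the robot, y to its left, z up, the work surface at z = 0. Lengths are in mm, angles in rad, forces in N, time in s.
With the tool pointing down it reaches from about 400 to 925 mm from the base axis. Payload 12.5 kg.
Tool frame: the origin (TCP) lies midway between the tips of the shut fingers; the grasp point (between the pads) lies 19 mm behind it; z points along the fingers, y is the direction in which the jaws open and shut (so a half turn about z gives the same grasp; the last joint's range is limited). The gripper opens to 95 mm and grips with 3 to 60 N. Pads are 20 mm wide; open, the fingers measure 119 mm over their backs; the gripper's body (75 mm by 180 mm) begins 59 mm behind the grasp point.
Start: joints at [-1.433, 0.491, 1.559, -0, 1.092, -0.106], TCP at [150.892, -606.53, 214.661] pointing down, gripper open.
Joint ranges: [-3.1, 3.1], [-0.84, 2.19], [0.05, 2.79], [-1.13, 4.28], [0.06, 2.93], [-2.69, 2.69]. Speed limits (rad/s): [2.22, 2.22, 2.79, 3.14, 3.14, 3.14].

### API

Orientations are given as [roll, pitch, yaw] about the fixed x, y, z axes, in that order (R = Rz(yaw) Ry(pitch) Rx(roll)).
In Python, from cell import * gives the robot as it stands. The module is installed in compiled form; this text tells all that it offers.
- The arm moves only by the tool carry_out, never from a script. Its argument "moves" is a list of rows, each an object of numbers: "dx", "dy", "dz": the shift along the tool's x, y, z in m; "twist": the turn about the tool's z in degrees. A call has 1 to 5 rows; each row is the pose to reach, as a shift and turn from the pose commanded when the call began, along the tool's axes at that moment; what a row does not reach only later rows make up. A row lasts 1/10 s, in which the tool goes at most 50 mm and 8.59 degrees, less where a joint would pass 70% of its speed; a pose out of reach is approached as far as the arm can. A call with a gripper value outside its range is refused whole. "grip" is the finger opening in m, from 0 to 0.0951, set as the call begins (left out, the last holds). The fingers move at their own pace and stop on an object; the grip force is fixed at half the most. Time passes only in rows, so rows that repeat a pose let the fingers close. It gives the time, the measured TCP pose, the force and the opening at its end, in the units of the state.
- state(): the state, without advancing time (a new reading comes with each control period).
- read_camera(name): name is "scene" or "side" or "wrist"; returns (picture, depth): 384x512x3 uint8, red, green, blue; 384x512 float32, mm along the optical axis (not along the pixel's ray), 0 where there is no reading.
- camera_info(name): a dict with "mtx" (3x3 intrinsics, pixels), "R" (3x3) and "t" (3): a world point X has camera coordinates R X + t. Camera axes: x right, y down, z forward; pixel columns grow to the right and rows downward; lengths in mm; the calibration is good to about 2 mm. A picture is of the moment at which its call begins: read the wrist's pose just before it. camera_info takes no time and is no camera call; for the wrist camera it gives the pose at the moment of the call.
- job_done(): hands the job in, once; it reports no verdict.
The state is a dict: "t": time; "joints": joint angles; "qvel": joint speeds; "tau": joint torques, N m; "eef_pos": TCP position; "tcp_rot": TCP orientation; "ft_force": force on the tool from outside, world axes, zero at the start; "moment": the same for the moment, N m; "opening": opening from 0.0 (shut) to 1.0 (fully open).
Only numpy, scipy, OpenCV 4.12 (cv2) and the standard library are available. Lean on these libraries where they do the work, as an engineer would, in place of code of your own. Each camera call takes 0.05 s, during which the arm holds its last target. There are 200 camera calls.

### The job

The green tube rack standing on its long edge is wanted at the gel tank: push it over so that it lies flat with its wide-holed face up, then slide it along the bench until one of its long sides is flush against the long side of the tank, with at least half the rack's length alongside it. Only push the rack, never pick it up or lift it, and do not disturb anything else on the bench; finish with the hand clear.

Things in the scene. Friction and masses are not known exactly. Their poses are not given: they have to be found in the camera images.
- rack: Green plastic tube rack, a loose block 160 mm long (own x), 52 thick (own y), 95 tall as it stands at the start on a long edge (own z up); 0.11 to 0.22 kg, dry friction. Own +y face (160 x 95 mm): wide holes (18 mm, 3 rows of 6); -y face: narrow holes (9 mm, 5 rows of 10); other sides plain. Laid down it is 52 mm high. Origin: centre of the side it stands on at the start.
- rack_center (a point): The middle of the rack's block: 47.5 mm above the bench while it stands, 26 mm when it lies flat. Axes as rack. Pushed near its top the rack tips about its lower edge and goes over by itself after about 0.5 rad (some 45 mm of push at the top); pushed low it slides.
- rack_wide (a point): The middle of the rack's wide-holed face, 26 mm from rack_center along own +y. At the start this face looks to the robot's left (world +y), turned up to 0.15 rad to the near side or 0.45 rad to the far side.
- tank: Gel tank, empty, fixed: a clear grey-rimmed open box with a red tray inside and a black and a red post; 300 mm long (own x), 110 wide (own y), 74 high, posts 86. It stands left or right of the rack, long axis roughly along world x; the rack goes against the long side that faces it. Origin: centre of its underside. Flush, the rack's middle is 102.5 mm from the tank's long middle line.
- supply: The power supply, a fixed white box 240 x 130 x 87 mm (own x, y, z), on the side of the rack where the tank is not. Origin: centre of its underside.
- flat_rack: Bystander: a low green microtube rack lying flat, 140 x 80 x 28 mm, three tube caps on it; beyond the work area. Origin: centre of its underside.
- tip_box: Bystander: closed pipette tip box, grey with a blue lid, 122 x 87 x 78 mm; beyond the work area. Origin: centre of its underside.
- reagent: Bystander: amber jar with a blue cap, 60 mm diameter, 130 mm tall; beyond the work area. Origin: centre of its underside.
- beaker: Bystander: glass beaker, 70 mm diameter, 85 mm tall; near the robot. Origin: centre of its underside.
- scoop: Bystander: steel scoop lying flat, 160 mm long; at the left side. Origin: on its underside, the tool lies along its own x.
- sample_jar: Bystander: small clear jar with a white cap, 40 mm diameter, 60 mm tall; near the robot. Origin: centre of its underside.
- comb: Bystander: white gel comb, 90 x 37 x 6 mm, lying on the power supply. Origin: underside of its bar.

How it is judged (in metres and radians):
On the way, in this order (a step that is already met when the one before it is completed fails the run):
1. the rack lies flat on the bench with its wide-holed face up (angle between rack's own y axis and vertical below 0.08 rad and height (world z) of rack_center below 0.031 m), for 0.2 s.
2. the rack lies flush against a long side of the tank (angle between rack's own y axis and vertical below 0.08 rad and angle between the x axis of rack and the x axis of tank, either way round below 0.07 rad and (y of rack_center in the frame of tank between 0.095 and 0.1085 m or y of rack_center in the frame of tank between -0.1085 and -0.095 m) and x of rack_center in the frame of tank between -0.14 and 0.14 m), for 0.2 s.
At the end, for the whole second after the job is handed in: The rack lies flat on the bench at rest, wide-holed face up (within 0.08 rad), its long side parallel to the tank's (within 0.07 rad) and against it (its middle no more than 6 mm further out than when flush), its middle within 140 mm of the tank's middle along the tank; nothing else has been moved (all of step 2 and height (world z) of rack_center below 0.031 m and linear speed of rack below 0.02 m/s); the robot touches nothing.
It fails at once if the rack is lifted off the bench (height (world z) of rack_center above 0.07 m or (angle between rack's own z axis and vertical below 0.1 rad and height (world z) of rack_center above 0.058 m) or (angle between rack's own y axis and vertical below 0.15 rad and height (world z) of rack_center above 0.045 m)).
It fails at once if another thing on the bench is moved more than 15 mm (distance of any of flat_rack, tip_box, reagent, beaker, scoop, sample_jar, comb from where it was at the start of the episode above 0.015 m).
It also fails if it takes over 61 s, if anything falls off the work surface, if the arm or the gripper's body presses on something with over 40 N, if the wrist force passes 120 N, or if a joint passes its speed limit or range.

## Working session

There is one attempt and no reset: what is moved stays moved. The work goes in short steps, Python scripts to look and compute and a tool call to move; the robot and the scene stay as the last step left them, time stands still between calls to the robot, and variables do not carry over. Pictures are saved under pics/ and viewed, about 8 in all and at most 12, crops included, and the job is handed in when it is done.

Besides the shell and the picture viewer there is one more tool, called after ">>>" by a JSON object that holds its "op" and its "data", one argument or row to a line. carry_out: Moves the arm, as the interface text tells. Its arguments: {"type":"object","properties":{"moves":{"type":"array","items":{"type":"object","properties":{"dx":{"type":"number"},"dy":{"type":"number"},"dz":{"type":"number"},"twist":{"type":"number"}}}},"grip":{"type":"number"}},"required":["moves"]}

```bash
mkdir -p pics
cat > h.py <<'E'
from cell import *
import numpy as np, cv2
def grab(n):
    ci=camera_info(n); p,d=read_camera(n); return p,d,ci
def world(d,ci):
    K=ci['mtx'];R=np.array(ci['R']);t=np.array(ci['t'])
    v,u=np.mgrid[:d.shape[0],:d.shape[1]]
    c=np.stack([(u-K[0][2])/K[0][0]*d,(v-K[1][2])/K[1][1]*d,d],-1)
    return (c-t)@R
def save(n,p): cv2.imwrite('pics/'+n+'.png',p[:,:,::-1])
E
python3 - <<'E'
from h import *
s=state();print(s)
for n in('scene','side'):
    p,d,ci=grab(n);save(n+'0',p);np.savez('/tmp/'+n,p=p,w=world(d,ci),d=d);print(n,np.array(ci['R']).round(2).tolist(),np.array(ci['t']).round())
a=[cv2.imread(f'pics/{n}0.png') for n in('scene','side')]
E
```

```text
{'t': 0.0, 'joints': array([-1.43262385e+00,  4.91564595e-01,  1.55946878e+00, -1.50939603e-05,
        1.09169327e+00, -1.05620258e-01]), 'qvel': array([-0.00140101,  0.00035808, -0.00118518,  0.00083109,  0.00035956,
       -0.00115626]), 'tau': array([-3.38969599e-03, -6.12648225e+01, -2.58181250e+01,  6.91801356e-02,
        4.83157870e-02, -1.27185190e-04]), 'eef_pos': array([ 150.83687439, -606.26573117,  214.05196364]), 'tcp_rot': array([-3.14046357e+00, -1.06237638e-04,  2.43799642e-01]), 'ft_force': array([ 0.45056944, -0.00308428, -0.65508688]), 'moment': array([ 0.04219936, -0.04898667,  0.0685413 ]), 'opening': 0.9990841015616365}
scene [[0.61, 0.79, 0.01], [0.44, -0.33, -0.84], [-0.66, 0.52, -0.55]] [-413. -167. 1549.]
side [[-0.87, -0.5, -0.01], [-0.26, 0.46, -0.85], [0.43, -0.73, -0.53]] [520. 179. 741.]
```

View pics/scene0.png

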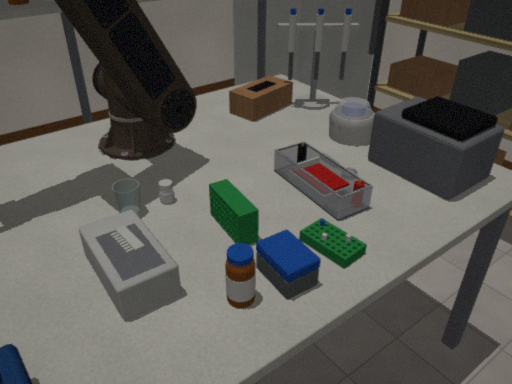

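View pics/side0.png

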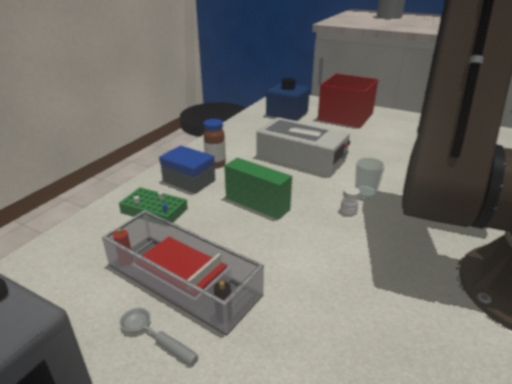

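Scene view: the green rack stands at (233,210). The tank is at (320,178), on the +y side, and the supply at (128,258), on the -y side. The bystanders are beyond the rack and nearer the robot. So the rack's top has to go over toward -y, away from the tank, and then the rack slides back in +y. Next I'll measure.

Run:
```python
from h import *
def rect(q): 
    r=cv2.minAreaRect(q[:,:2].astype(np.float32)); return np.round(cv2.boxPoints(r)).tolist(),np.round(r[1])
for n in('scene','side'):
    z=np.load(f'/tmp/{n}.npz');p,w,d=z['p'].astype(int),z['w'],z['d']
    ok=(d>0)
    g=ok&(p[...,1]>1.5*p[...,0])&(p[...,1]>1.4*p[...,2])&(p[...,1]>50)
    nn,l,st,_=cv2.connectedComponentsWithStats(g.astype(np.uint8))
    for i in range(1,nn):
        if st[i,4]>300:
            q=w[l==i];print(n,'green',st[i],rect(q[(q[:,2]>q[:,2].max()-12)]),'all',rect(q),'zmax',q[:,2].max().round())
    # height map clusters
    h=ok&(w[...,2]>20)&(w[...,2]<140)&(w[...,0]>250)&(w[...,0]<1150)&(abs(w[...,1])<700)
    nn,l,st,_=cv2.connectedComponentsWithStats(h.astype(np.uint8))
    for i in range(1,nn):
        if st[i,4]>80:
            q=w[l==i];q=q[np.isfinite(q).all(1)];zt=np.percentile(q[:,2],97);print(n,st[i],zt.round(),'top',rect(q[q[:,2]>zt-10]),'all',rect(q)[0])
```

```text
scene green [ 210  179   48   65 2124] ([[501.0, -27.0], [663.0, -46.0], [669.0, 7.0], [507.0, 27.0]], array([ 54., 163.])) all ([[432.0, -19.0], [663.0, -47.0], [669.0, 7.0], [439.0, 35.0]], array([ 54., 232.])) zmax 97.0
scene green [ 300  220   66   48 1656] ([[714.0, 170.0], [722.0, 87.0], [863.0, 100.0], [855.0, 183.0]], array([142.,  83.])) all ([[714.0, 170.0], [722.0, 87.0], [863.0, 100.0], [855.0, 183.0]], array([142.,  83.])) zmax 31.0
scene [ 329   97  166   99 6074] 135.0 top ([[355.0, 684.0], [360.0, 515.0], [856.0, 528.0], [851.0, 697.0]], array([497., 170.])) all [[331.0, 669.0], [341.0, 497.0], [862.0, 527.0], [851.0, 700.0]]
scene [ 274  141   99   74 3738] 75.0 top ([[424.0, 250.0], [728.0, 219.0], [739.0, 334.0], [436.0, 365.0]], array([116., 305.])) all [[424.0, 247.0], [730.0, 219.0], [746.0, 401.0], [441.0, 429.0]]
scene [  79  178  102  137 7271] 91.0 top ([[303.0, -310.0], [697.0, -397.0], [732.0, -237.0], [338.0, -150.0]], array([164., 404.])) all [[303.0, -313.0], [699.0, -398.0], [734.0, -235.0], [338.0, -150.0]]
scene [159 179  15  20 255] 60.0 top ([[352.
[... 2498 characters left out ...]
.0, 27.0]], array([ 57., 164.])) all [[497.0, -30.0], [659.0, -48.0], [666.0, 10.0], [503.0, 28.0]]
side [ 341  157   45   54 1217] 85.0 top ([[324.0, -220.0], [391.0, -230.0], [402.0, -162.0], [334.0, -151.0]], array([70., 68.])) all [[321.0, -217.0], [387.0, -233.0], [425.0, -78.0], [359.0, -62.0]]
side [  102   187   162   141 10598] 76.0 top ([[424.0, 249.0], [725.0, 220.0], [736.0, 333.0], [435.0, 362.0]], array([113., 302.])) all [[387.0, 272.0], [823.0, 36.0], [927.0, 228.0], [491.0, 463.0]]
side [   7  326   85   58 2461] 139.0 top ([[543.0, 622.0], [546.0, 533.0], [552.0, 533.0], [550.0, 623.0]], array([ 7., 89.])) all [[543.0, 622.0], [546.0, 532.0], [554.0, 532.0], [550.0, 623.0]]
```

Measured:
- **Rack:** top centre (582,-8), yaw -0.118, top height 96.
- **Tank:** centre (581,291), yaw about -0.10.
- **Supply:** near edge at y≈-220.

All sizes agree with the given ones. The hand goes to the rack's +y side with the jaws spread along its length, so tool yaw is about 1.46.

>>> {"op": "carry_out", "data": {
  "moves": [
    {"dx": 0.036, "dy": -0.033, "twist": -8},
    {"dx": 0.072, "dy": -0.066, "twist": -16},
    {"dx": 0.108, "dy": -0.099, "twist": -24},
    {"dx": 0.144, "dy": -0.132, "twist": -32},
    {"dx": 0.18, "dy": -0.165, "twist": -40}
  ],
  "grip": 0.095
}}

```text
schema error: expected keys dx, dy, dz, twist
```

```bash
cat >> h.py <<'E'
def to(P,yaw):
    s=state();from scipy.spatial.transform import Rotation as R
    r=R.from_euler('xyz',s['tcp_rot']).as_matrix()
    e=np.degrees(s['tcp_rot'][2]-yaw); e=(e+180)%360-180
    print('t',s['t'],'tcp',s['eef_pos'].round(1),s['tcp_rot'].round(3),'F',s['ft_force'].round(1),'move',(r.T@(np.array(P)-s['eef_pos'])).round(1),'twist',e.round(1))
E
python3 -c "
from h import *
to([590,60,214],1.453)"
```

```text
t 0.1 tcp [ 150.8 -606.3  214.1] [-3.141 -0.     0.244] F [-0.7  0.1  0. ] move [ 587.  -540.6    0.7] twist -69.3
```

>>> {"op": "carry_out", "data": {
  "moves": [
    {"dx": 0.036, "dy": -0.033, "dz": 0, "twist": -8},
    {"dx": 0.072, "dy": -0.066, "dz": 0, "twist": -16},
    {"dx": 0.108, "dy": -0.099, "dz": 0, "twist": -24},
    {"dx": 0.144, "dy": -0.132, "dz": 0, "twist": -32},
    {"dx": 0.18, "dy": -0.165, "dz": 0, "twist": -40}
  ],
  "grip": 0.095
}}

```text
t: 0.6
eef_pos: [286.3, -401.2, 214.5]
tcp_rot: [-3.141, -0.0, 0.947]
ft_force: [1.1, -1.0, -0.1]
opening: 0.995
```

```bash
python3 -c "
from h import *
to([590,60,214],1.453)"
```

```text
t 0.6 tcp [ 286.3 -401.2  214.5] [-3.141 -0.     0.947] F [ 1.1 -1.  -0.1] move [551.7 -22.7   0.6] twist -29.0
```

>>> {"op": "carry_out", "data": {
  "moves": [
    {"dx": 0.048, "dy": -0.002, "dz": 0, "twist": -7},
    {"dx": 0.096, "dy": -0.004, "dz": 0, "twist": -14},
    {"dx": 0.144, "dy": -0.006, "dz": 0, "twist": -21},
    {"dx": 0.192, "dy": -0.008, "dz": 0, "twist": -29},
    {"dx": 0.24, "dy": -0.01, "dz": 0, "twist": -29}
  ]
}}

```text
t: 1.1
eef_pos: [419.5, -201.2, 214.6]
tcp_rot: [3.142, 0.0, 1.453]
ft_force: [1.5, -0.9, -0.6]
opening: 1.002
```

```bash
python3 -c "
from h import *
to([590,60,214],1.453)"
```

```text
t 1.1 tcp [ 419.5 -201.2  214.6] [3.142 0.    1.453] F [ 1.5 -0.9 -0.6] move [279.4 138.6   0.6] twist -0.0
```

>>> {"op": "carry_out", "data": {
  "moves": [
    {"dx": 0.044, "dy": 0.022, "dz": 0, "twist": 0},
    {"dx": 0.088, "dy": 0.044, "dz": 0, "twist": 0},
    {"dx": 0.132, "dy": 0.066, "dz": 0, "twist": 0},
    {"dx": 0.176, "dy": 0.088, "dz": 0, "twist": 0},
    {"dx": 0.22, "dy": 0.109, "dz": 0, "twist": 0}
  ]
}}

```text
t: 1.6
eef_pos: [554.7, 4.0, 214.5]
tcp_rot: [-3.141, 0.0, 1.448]
ft_force: [0.3, -1.7, -0.0]
opening: 0.998
```

>>> {"op": "carry_out", "data": {
  "moves": [
    {"dx": 0.04, "dy": 0.02, "dz": 0, "twist": 0},
    {"dx": 0.06, "dy": 0.03, "dz": 0.02, "twist": 0},
    {"dx": 0.06, "dy": 0.03, "dz": 0.06, "twist": 0},
    {"dx": 0.06, "dy": 0.03, "dz": 0.1, "twist": 0},
    {"dx": 0.06, "dy": 0.03, "dz": 0.126, "twist": 0}
  ]
}}

```text
t: 2.1
eef_pos: [590.0, 58.2, 85.8]
tcp_rot: [-3.139, 0.0, 1.449]
ft_force: [0.8, -0.1, -0.6]
opening: 0.998
```

Run:
```python
from h import *
to([590,60,88],1.453)
p,d,ci=grab('side');save('side1',p)
```

```text
t 2.1 tcp [590.   58.2  85.8] [-3.139  0.     1.449] F [ 0.8 -0.1 -0.6] move [ 1.8 -0.2 -2.2] twist -0.2
```

View pics/side1.png

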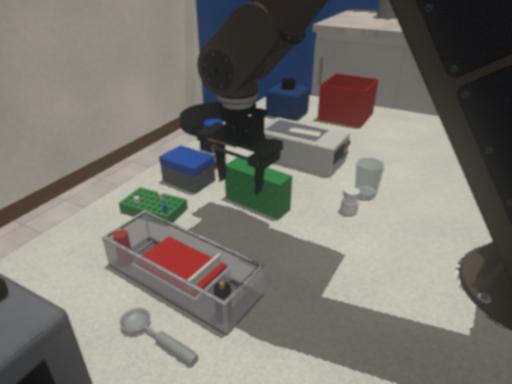

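The side view shows both fingers in front of the rack's wide face near its top, at (222,175) and (260,185). The rack at (258,190) hasn't moved. Now the push toward -y.

>>> {"op": "carry_out", "data": {
  "moves": [
    {"dx": -0.012, "dy": 0, "dz": -0.001, "twist": 0},
    {"dx": -0.024, "dy": 0, "dz": -0.001, "twist": 0},
    {"dx": -0.036, "dy": 0, "dz": -0.001, "twist": 0},
    {"dx": -0.045, "dy": 0, "dz": -0.001, "twist": 0},
    {"dx": -0.052, "dy": 0, "dz": -0.001, "twist": 0}
  ]
}}

```text
t: 2.65
eef_pos: [584.9, 5.0, 90.6]
tcp_rot: [3.14, 0.0, 1.447]
ft_force: [-0.6, -0.1, 0.1]
opening: 1.0
```

Run:
```python
from h import *
to([590,60,88],1.453)
p,d,ci=grab('side');save('side2',p[100:260,160:340].repeat(3,0).repeat(3,1))
```

```text
t 2.65 tcp [584.9   5.   90.6] [3.14  0.    1.447] F [-0.6 -0.1  0.1] move [55.2 -1.7  2.6] twist -0.3
```

View pics/side2.png

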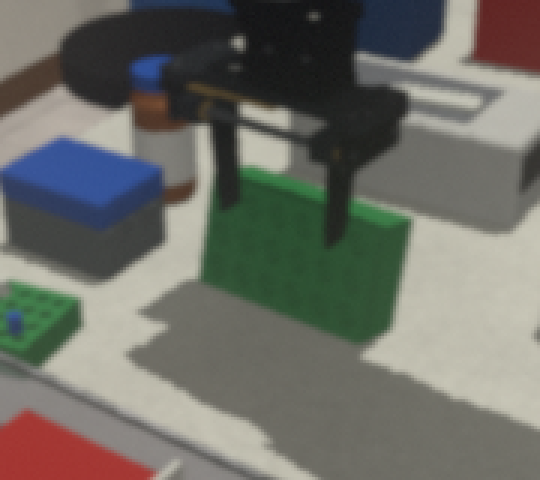

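The fingers are on the face near the top edge (crop 225,200 and 335,240), and the rack is tilting away without having slid much. I'll keep pushing.

>>> {"op": "carry_out", "data": {
  "moves": [
    {"dx": -0.008, "dy": 0, "dz": 0.002, "twist": 0},
    {"dx": -0.016, "dy": 0, "dz": 0.003, "twist": 0},
    {"dx": -0.024, "dy": 0, "dz": 0.003, "twist": 0},
    {"dx": -0.032, "dy": 0, "dz": 0.003, "twist": 0},
    {"dx": -0.038, "dy": 0, "dz": 0.003, "twist": 0}
  ]
}}

```text
t: 3.2
eef_pos: [580.0, -32.2, 86.6]
tcp_rot: [-3.142, 0.0, 1.448]
ft_force: [-0.2, -0.5, 0.3]
opening: 1.0
```

Run:
```python
from h import *
to([590,60,88],1.453)
p,d,ci=grab('side');save('side3',p[100:260,160:340].repeat(3,0).repeat(3,1))
w=world(d,ci);p=p.astype(int)
g=(d>0)&(p[...,1]>1.5*p[...,0])&(p[...,1]>1.4*p[...,2])&(p[...,1]>50)&(w[...,0]<700)
q=w[g];q=q[q[:,2]>10];print(len(q),q.min(0),q.max(0),q.mean(0))
```

```text
t 3.2 tcp [580.  -32.2  86.6] [-3.142  0.     1.448] F [-0.2 -0.5  0.3] move [92.7 -1.3 -1.4] twist -0.3
2045 [ 487.85463927 -138.53383114   10.02017681] [652.47123044 -13.43333319 119.82048354] [561.76617363 -63.8285348   42.0083316 ]
```

The rack's points now reach y≈-138, so it's probably over or still falling. I'll raise the hand clear and check.

>>> {"op": "carry_out", "data": {
  "moves": [
    {"dx": 0, "dy": 0, "dz": 0, "twist": 0},
    {"dx": 0, "dy": 0, "dz": -0.04, "twist": 0},
    {"dx": 0, "dy": 0, "dz": -0.08, "twist": 0},
    {"dx": 0, "dy": 0, "dz": -0.11, "twist": 0},
    {"dx": 0, "dy": 0, "dz": -0.11, "twist": 0}
  ]
}}

```text
t: 3.75
eef_pos: [581.6, -31.3, 200.7]
tcp_rot: [3.135, 0.0, 1.449]
ft_force: [0.2, -0.2, -0.1]
opening: 0.999
```

```bash
cat >> h.py <<'E'
def rack(n,show=None):
    p,d,ci=grab(n)
    if show: save(show,p)
    w=world(d,ci);p=p.astype(int)
    g=(d>0)&(p[...,1]>1.5*p[...,0])&(p[...,1]>1.4*p[...,2])&(p[...,1]>50)&(abs(w[...,2]-52)<9)
    nn,l,st,_=cv2.connectedComponentsWithStats(g.astype(np.uint8))
    i=1+np.argmax(st[1:,4]);q=w[l==i]
    r=cv2.minAreaRect(q[:,:2].astype(np.float32))
    print(n,len(q),'z',np.median(q[:,2]).round(1),'size',np.round(r[1],1),'c',np.round(r[0],1),'corners',cv2.boxPoints(r).round(0).tolist())
E
python3 - <<'E'
from h import *
to([590,60,88],1.453)
rack('scene','scene4'); rack('side')
E
```

```text
t 3.75 tcp [581.6 -31.3 200.7] [3.135 0.    1.449] F [ 0.2 -0.2 -0.1] move [ 91.7  -3.5 112.6] twist -0.3
scene 1518 z 50.3 size [ 95.7 164.8] c [574.8 -87.1] corners [[487.0, -125.0], [651.0, -144.0], [662.0, -49.0], [499.0, -30.0]]
side 1287 z 51.4 size [ 96.8 158.7] c [570.4 -85.3] corners [[486.0, -124.0], [643.0, -143.0], [655.0, -47.0], [498.0, -27.0]]
```

View pics/scene4.png

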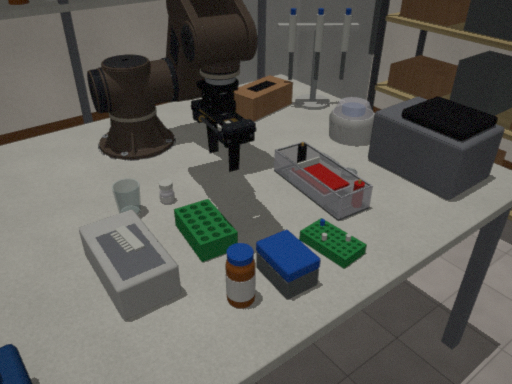

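The scene view shows the rack flat with wide holes up at (205,228), yaw -0.119, centre (573,-86), with nothing else moved. Next the hand goes over it, down behind it (TCP y≈-170, between rack and supply), aligned to the tank.

>>> {"op": "carry_out", "data": {
  "moves": [
    {"dx": -0.045, "dy": 0, "dz": 0, "twist": 0},
    {"dx": -0.09, "dy": 0, "dz": 0, "twist": 0},
    {"dx": -0.13, "dy": 0, "dz": 0, "twist": -1.3},
    {"dx": -0.14, "dy": 0.001, "dz": 0, "twist": -1.3},
    {"dx": -0.14, "dy": 0.001, "dz": 0.03, "twist": -1.3}
  ]
}}

```text
t: 4.35
eef_pos: [564.9, -172.4, 167.8]
tcp_rot: [3.138, 0.001, 1.468]
ft_force: [0.7, 0.7, -1.3]
opening: 0.996
```

```bash
python3 -c "
from h import *
to([565,-170,29],1.472)"
```

```text
t 4.35 tcp [ 564.9 -172.4  167.8] [3.138e+00 1.000e-03 1.468e+00] F [ 0.7  0.7 -1.3] move [  2.6  -0.6 138.7] twist -0.2
```

>>> {"op": "carry_out", "data": {
  "moves": [
    {"dx": 0.002, "dy": 0, "dz": 0.03, "twist": 0},
    {"dx": 0.002, "dy": 0, "dz": 0.06, "twist": 0},
    {"dx": 0.002, "dy": 0, "dz": 0.09, "twist": 0},
    {"dx": 0.002, "dy": 0, "dz": 0.12, "twist": 0},
    {"dx": 0.002, "dy": 0, "dz": 0.14, "twist": 0}
  ]
}}

```text
t: 4.85
eef_pos: [562.9, -167.2, 23.5]
tcp_rot: [-3.138, -0.001, 1.471]
ft_force: [-0.2, -0.3, 0.1]
opening: 1.005
```

>>> {"op": "carry_out", "data": {
  "moves": [
    {"dx": 0.01, "dy": 0, "dz": 0, "twist": 0},
    {"dx": 0.02, "dy": 0, "dz": 0, "twist": 0},
    {"dx": 0.03, "dy": 0, "dz": 0, "twist": 0},
    {"dx": 0.04, "dy": 0, "dz": 0, "twist": 0},
    {"dx": 0.055, "dy": 0, "dz": 0, "twist": 0}
  ]
}}

```text
t: 5.35
eef_pos: [570.1, -113.1, 27.6]
tcp_rot: [3.14, 0.001, 1.471]
ft_force: [-0.0, -1.4, 1.6]
opening: 0.999
```

Run:
```python
from h import *
to([565,-170,29],1.472)
rack('scene'); rack('side')
```

```text
t 5.35 tcp [ 570.1 -113.1   27.6] [3.140e+00 1.000e-03 1.471e+00] F [-0.  -1.4  1.6] move [-57.2   0.6  -1.4] twist -0.1
scene 768 z 50.4 size [ 94.8 163.5] c [578.7 -53.2] corners [[492.0, -91.0], [654.0, -110.0], [665.0, -16.0], [503.0, 3.0]]
side 1259 z 51.3 size [ 95.7 158.2] c [573.2 -48.7] corners [[490.0, -88.0], [647.0, -105.0], [657.0, -9.0], [499.0, 7.0]]
```

The rack is sliding squarely. Its centre is about 62 mm ahead of the TCP, with about 238 mm still to go. I'll push 180 mm, then measure again.

>>> {"op": "carry_out", "data": {
  "moves": [
    {"dx": 0.015, "dy": 0, "dz": 0, "twist": 0},
    {"dx": 0.033, "dy": 0, "dz": 0, "twist": 0},
    {"dx": 0.053, "dy": 0, "dz": 0, "twist": 0},
    {"dx": 0.073, "dy": 0, "dz": 0, "twist": 0},
    {"dx": 0.09, "dy": 0, "dz": 0, "twist": 0}
  ]
}}

```text
t: 5.95
eef_pos: [578.7, -23.1, 26.8]
tcp_rot: [3.141, 0.0, 1.471]
ft_force: [0.2, -2.3, 1.2]
opening: 0.996
```

>>> {"op": "carry_out", "data": {
  "moves": [
    {"dx": 0.018, "dy": 0, "dz": 0, "twist": 0},
    {"dx": 0.038, "dy": 0, "dz": 0, "twist": 0},
    {"dx": 0.058, "dy": 0, "dz": 0, "twist": 0},
    {"dx": 0.076, "dy": 0, "dz": 0, "twist": 0},
    {"dx": 0.088, "dy": 0, "dz": 0, "twist": 0}
  ]
}}

```text
t: 6.45
eef_pos: [587.4, 64.7, 26.7]
tcp_rot: [3.141, 0.0, 1.471]
ft_force: [0.2, -1.2, 0.7]
opening: 1.002
```

Run:
```python
from h import *
to([565,-170,29],1.472)
rack('scene','scene5'); rack('side')
```

```text
t 6.45 tcp [587.4  64.7  26.7] [3.141 0.    1.471] F [ 0.2 -1.2  0.7] move [-235.8    1.    -2.3] twist -0.0
scene 513 z 50.4 size [94.8 89. ] c [632.2 119. ] corners [[583.0, 77.0], [671.0, 67.0], [682.0, 161.0], [593.0, 171.0]]
side 1848 z 51.6 size [ 95.4 161.5] c [592.1 127.5] corners [[506.0, 90.0], [666.0, 70.0], [678.0, 165.0], [518.0, 185.0]]
```

View pics/scene5.png

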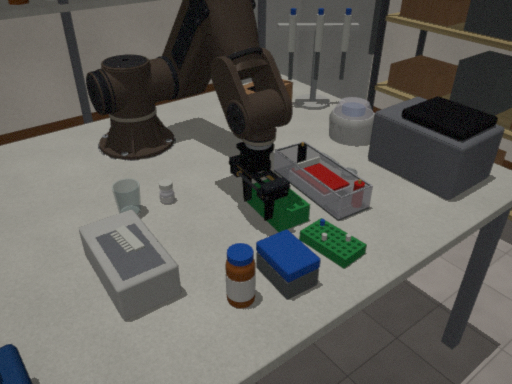

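The rack is flat and clear of the flat rack, by about 35 mm, and roughly 60 mm from flush. I'll push 50 mm, then creep until contact.

>>> {"op": "carry_out", "data": {
  "moves": [
    {"dx": 0.012, "dy": 0, "dz": 0, "twist": 0},
    {"dx": 0.024, "dy": 0, "dz": 0, "twist": 0},
    {"dx": 0.036, "dy": 0, "dz": 0, "twist": 0},
    {"dx": 0.045, "dy": 0, "dz": 0, "twist": 0},
    {"dx": 0.05, "dy": 0, "dz": 0, "twist": 0}
  ]
}}

```text
t: 7.05
eef_pos: [592.4, 114.1, 26.6]
tcp_rot: [3.142, 0.0, 1.472]
ft_force: [0.3, -1.0, -0.1]
opening: 0.998
```

>>> {"op": "carry_out", "data": {
  "moves": [
    {"dx": 0.001, "dy": 0, "dz": 0, "twist": 0},
    {"dx": 0.003, "dy": 0, "dz": 0, "twist": 0},
    {"dx": 0.004, "dy": 0, "dz": 0, "twist": 0},
    {"dx": 0.006, "dy": 0, "dz": 0, "twist": 0},
    {"dx": 0.007, "dy": 0, "dz": 0, "twist": 0}
  ]
}}

```text
t: 7.55
eef_pos: [593.1, 119.9, 26.6]
tcp_rot: [-3.142, 0.0, 1.47]
ft_force: [-0.3, -0.8, -0.6]
opening: 0.999
```

Run:
```python
from h import *
to([565,-170,29],1.472)
rack('side')
```

```text
t 7.55 tcp [593.1 119.9  26.6] [-3.142  0.     1.47 ] F [-0.3 -0.8 -0.6] move [-291.3    1.1   -2.4] twist -0.1
side 1504 z 51.6 size [ 78.7 162.6] c [597.8 171.4] corners [[513.0, 140.0], [675.0, 125.0], [682.0, 203.0], [521.0, 218.0]]
```

>>> {"op": "carry_out", "data": {
  "moves": [
    {"dx": 0.001, "dy": 0, "dz": 0, "twist": 0},
    {"dx": 0.002, "dy": 0, "dz": 0, "twist": 0},
    {"dx": 0.003, "dy": 0, "dz": 0, "twist": 0},
    {"dx": 0.004, "dy": 0, "dz": 0, "twist": 0},
    {"dx": 0.005, "dy": 0, "dz": 0, "twist": 0}
  ]
}}

```text
t: 8.1
eef_pos: [593.6, 125.1, 26.6]
tcp_rot: [3.142, 0.0, 1.471]
ft_force: [0.6, -1.0, 0.6]
opening: 0.997
```

>>> {"op": "carry_out", "data": {
  "moves": [
    {"dx": 0.001, "dy": 0, "dz": 0, "twist": 0},
    {"dx": 0.001, "dy": 0, "dz": 0, "twist": 0},
    {"dx": 0.002, "dy": 0, "dz": 0, "twist": 0},
    {"dx": 0.003, "dy": 0, "dz": 0, "twist": 0},
    {"dx": 0.003, "dy": 0, "dz": 0, "twist": 0}
  ]
}}

```text
t: 8.6
eef_pos: [594.0, 127.6, 26.7]
tcp_rot: [3.141, 0.001, 1.472]
ft_force: [0.6, -5.2, -0.9]
opening: 0.999
```

>>> {"op": "carry_out", "data": {
  "moves": [
    {"dx": 0.001, "dy": 0, "dz": 0, "twist": 0},
    {"dx": 0.001, "dy": 0, "dz": 0, "twist": 0}
  ]
}}

```text
t: 8.8
eef_pos: [594.2, 127.7, 26.7]
tcp_rot: [3.141, 0.002, 1.472]
ft_force: [1.4, -10.9, 1.4]
opening: 0.996
```

>>> {"op": "carry_out", "data": {
  "moves": [
    {"dx": 0.001, "dy": 0, "dz": 0, "twist": 0},
    {"dx": 0.001, "dy": 0, "dz": 0, "twist": 0}
  ]
}}

```text
t: 9.0
eef_pos: [594.4, 127.9, 26.7]
tcp_rot: [3.141, 0.003, 1.473]
ft_force: [1.4, -18.1, 0.6]
opening: 0.996
```

There's firm contact: the TCP has stalled and the force is 18 N. Backing off and raising the hand.

>>> {"op": "carry_out", "data": {
  "moves": [
    {"dx": -0.005, "dy": 0, "dz": 0, "twist": 0},
    {"dx": -0.02, "dy": 0, "dz": 0, "twist": 0},
    {"dx": -0.05, "dy": 0, "dz": 0, "twist": 0},
    {"dx": -0.08, "dy": 0, "dz": -0.01, "twist": 0},
    {"dx": -0.1, "dy": 0, "dz": -0.05, "twist": 0}
  ]
}}

```text
t: 9.5
eef_pos: [581.9, 28.4, 74.1]
tcp_rot: [-3.135, 0.0, 1.47]
ft_force: [0.7, 0.7, 1.4]
opening: 1.002
```

>>> {"op": "carry_out", "data": {
  "moves": [
    {"dx": -0.01, "dy": 0, "dz": -0.045, "twist": 0},
    {"dx": -0.02, "dy": 0, "dz": -0.09, "twist": 0},
    {"dx": -0.05, "dy": 0, "dz": -0.13, "twist": 0},
    {"dx": -0.09, "dy": 0, "dz": -0.15, "twist": 0},
    {"dx": -0.13, "dy": 0, "dz": -0.16, "twist": 0}
  ]
}}

```text
t: 10.0
eef_pos: [571.0, -100.5, 239.2]
tcp_rot: [3.138, 0.0, 1.472]
ft_force: [0.2, -0.8, 0.0]
opening: 1.002
```

Run:
```python
from h import *
to([565,-170,29],1.472)
rack('side','side6'); rack('scene','scene6')
a=cv2.imread('pics/scene6.png');b=cv2.imread('pics/side6.png')
cv2.imwrite('pics/both6.png',np.hstack([a[90:330,70:400],b[100:340,90:420]]))
```

```text
t 10.0 tcp [ 571.  -100.5  239.2] [3.138 0.    1.472] F [ 0.2 -0.8  0. ] move [-6.970e+01  1.000e-01  2.103e+02] twist -0.0
side 1416 z 51.8 size [ 70.1 162.6] c [598.4 176.6] corners [[514.0, 149.0], [676.0, 134.0], [683.0, 204.0], [521.0, 219.0]]
scene 1193 z 50.4 size [ 99.  164.5] c [602.7 185.6] corners [[517.0, 143.0], [681.0, 130.0], [689.0, 228.0], [525.0, 242.0]]
```

View pics/both6.png

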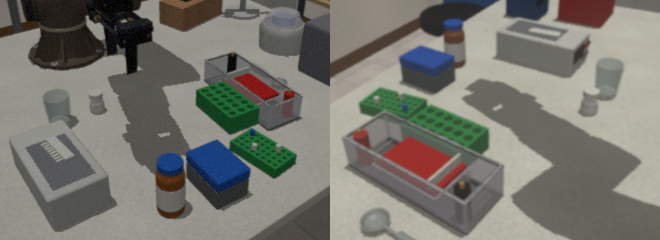

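Both views show the rack flat, wide holes up, against the tank's long side (left half around (228,105)). The hand is clear and the bystanders are where they were. Handing in.

```bash
python3 -c "
from cell import *
print(job_done())"
```

```text
the job is handed in; nothing more can be done
None
```

The rack now lies flat with its wide-holed face up, against the tank's long side, and the job is handed in at about 10 s of the 61 s. I tipped it away from the tank by pushing near its top. Then I slid it about 270 mm back with the spread fingers until the hand stalled against it at 18 N, and backed off and raised the hand.

- **Flush:** the rack's middle measured about 101–103 mm from the tank's middle line, where 102.5 mm is flush.
- **Along the tank:** its middle is about 29 mm from the tank's middle.
- **Parallel:** within about 0.02 rad, its top at 50–52 mm.
- **Everything else:** no bystander looked moved in either view, and the wrist force was near zero with the hand clear. I judged this by eye and did not re-measure the bystanders' positions.

**Disagreement:** the side camera's last fit of the rack was 70 mm wide instead of 95, probably because the tank rim hid part of it. The flush figure therefore rests on the scene camera, the back edge seen from the side, and the stalled push.

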